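Hold the magnifier over the large stamp

TASK

Draw the magnifying glass out of its sloping wooden stand by the handle, turn it so that the lens lies level, and hold it up, still, centred over the biggest stamp on the stamp card, about 8 cm above the card. The program finishes while the gripper is holding the magnifier there: do not put it down or let go. Leave the ink bottle, the glass paperweight and the eraser where they are.

Things in the scene. Friction and masses are not known exactly. Their poses are not given: they have to be found in the camera images.
- magnifier: loose magnifying glass, 170 mm long, 0.09 to 0.14 kg. Own y runs from lens to handle, z is square to the lens plane. Origin on the underside plane, halfway along. Lens with brass rim 76 mm across, 11 thick, centre y -47, end y -85 mm; black handle 20 wide, 19 thick (z 0 to 19) from y -10 to +85. At the start the lens sits in the stand, the handle slopes up at 45 degrees, tip 0.14 m above the desk
- lens (a point): centre of the magnifier's lens, fixed in the magnifier at (0, -47, 5.5) mm; axes as the magnifier's
- handle (a point): a grip point on the axis of the magnifier's handle, at (0, 40, 9.5) mm in its frame, about 0.11 m above the desk at the start; the handle here is about 20 mm across, with nothing beside or below it; axes as the magnifier's
- stand: fixed wooden stand, base 104 x 110 x 12 mm, about 65 high; origin under the base, z up. The handle overhangs to its -x. A sleeve sloped 45 degrees holds the lens: board below, cheeks 80 mm apart inside, bottom stop, lip over the lowest 21 mm of the rim (14 mm gap). The magnifier lies in it by weight alone; draw it along its own +y (the stand's -x and +z equally); clear after 70 mm
- card: fixed flat stamp card of brown board, 120 x 140 mm (x, y), 5 mm thick, lying on the desk; origin under its centre, z up. It carries one big stamp 36 x 46 mm and four small ones 20 x 24 mm, all white-edged
- stamp (a point): centre of the big stamp, on the card's upper face (6 mm above the desk), at (27, 28) mm in the card's frame; axes as the card's
- ink_bottle: loose dark ink bottle, 52 x 52 mm, 62 mm high, near the robot on its left; origin under its centre. Bystander
- glass_weight: loose round glass paperweight, 72 mm across, 49 mm high, near the robot on its right; origin under its centre. Bystander
- eraser: loose eraser 21 x 48 x 11 mm lying ahead of the robot; origin under its centre. Bystander

How it is judged:
On the way:
1. the magnifier is drawn out of the stand and carried by the fingers (distance of lens from where it was at the start of the episode above 0.06 m and height (world z) of lens above 0.08 m and contact force between magnifier and stand below 0.05 N and contact force between magnifier and the fingers above 1 N), for 0.1 s.
At the end, for the whole second after the job is handed in: The fingers hold the magnifier, still, touching nothing else: lens level within 12 degrees (either face up), its centre within 20 mm sideways of the big stamp's centre and 50 to 120 mm above it (horizontal distance between lens and stamp below 0.02 m and z of lens in the frame of stamp between 0.05 and 0.12 m and angle between the z axis of magnifier and the z axis of card, either way round below 0.21 rad and contact force between magnifier and the fingers above 1 N and contact force between magnifier and stand below 0.05 N and contact force between magnifier and card below 0.05 N and contact force between magnifier and ink_bottle below 0.05 N and contact force between magnifier and glass_weight below 0.05 N and contact force between magnifier and eraser below 0.05 N and linear speed of magnifier below 0.03 m/s and angular speed of magnifier below 0.2 rad/s); the arm keeps its last pose, push and grip.
It fails at once if a bystander (ink bottle, paperweight, eraser) is moved more than 30 mm (distance of any of ink_bottle, glass_weight, eraser from where it was at the start of the episode above 0.03 m).
It also fails if it takes over 40 s, if anything falls off the work surface, if the arm or the gripper's body presses on something with over 40 N, if the wrist force passes 120 N, or if a joint passes its speed limit or range.

ROBOT

A 7-joint arm with a two-finger parallel gripper is mounted at the origin on the work surface; the furniture and walls round the work are solid. World frame = base frame: x ahead of the robot, y to its left, z up, the work surface at z = 0. Lengths are in m, angles in rad, forces in N, time in s.
With the tool pointing down it reaches from about 0.425 to 0.875 m from the base axis. Payload 4.7 kg.
Tool frame: the origin (TCP) lies midway between the tips of the shut fingers; the grasp point (between the pads) lies 19 mm behind it; z points along the fingers, y is the line along which they close (so a half turn about z gives the same grasp; the last joint's range is limited). The gripper opens to 87 mm and grips with 3 to 60 N. Pads are 19 mm wide; open, the fingers measure 117 mm over their backs; the gripper's body (75 mm by 190 mm) begins 51 mm behind the grasp point.
Start: joints at [1.358, 0.321, -0.07, 1.45, 0.023, 1.371, -0.057], TCP at [0.146, -0.633, 0.223] pointing down, gripper open.
Joint ranges: [-2.86, 2.86], [-0.3, 2.09], [-1.38, 1.24], [0.06, 2.45], [-1.56, 4.7], [0.09, 2.05], [-2.69, 2.69]. Speed limits (rad/s): [2.57, 2.57, 3.14, 3.14, 3.14, 3.14, 3.14].

INTERFACE

Orientations are given as a rotation vector (axis times angle).
In Python, from bench import ctrl gives the robot as it stands. The module is installed in compiled form; this text tells all that it offers.
- The arm moves only by the shell command python3 -m handwheel 'ROWS' [FORCE]. ROWS is JSON, a list of rows, each a list of 7 numbers: the finger opening in m, from 0 to 0.087, then the shift along the tool's x, y, z in m, then the turn, a rotation vector about the tool's x, y, z in degrees. A call has 1 to 12 rows; each row shifts and turns the commanded pose from where the row before left it, along the tool's axes as they then stand; what a row does not reach is not made up. A row lasts 1/8 s, in which the tool goes at most 62.5 mm and 10.7 degrees, less where a joint would pass 70% of its speed; a pose out of reach is approached as far as the arm can. A call is refused whole if a number of a shift passes 0.0625 or a number of a turn 10.7, either way. A call with a gripper value outside its range is refused whole. The fingers move at their own pace and stop on an object; FORCE is the grip in N (left out, the last holds). Time passes only in rows, so rows that do not move let the fingers close. It gives the time, the measured TCP pose, the force, the opening and the grip force at its end, in the units of the state.
- ctrl.get_state(): the state, without advancing time (a new reading comes with each control period).
- ctrl.get_image(name): name is "scene" or "top"; returns (picture, depth): 420x560x3 uint8, blue, green, red; 420x560 float32, m along the optical axis (not along the pixel's ray), 0 where there is no reading.
- ctrl.camera_info(name): a dict with "intrinsics" (3x3 intrinsics, pixels), "D" ([k1, k2, p1, p2, k3] as OpenCV has them; the pictures are not rectified), "R" (3x3) and "t" (3): a world point X has camera coordinates R X + t. Camera axes: x right, y down, z forward; pixel columns grow to the right and rows downward; lengths in m; the calibration is good to about 2 mm. A picture is of the moment at which its call begins. camera_info takes no time and is no camera call.
- ctrl.close_job(): hands the job in; it is judged then, once.
The state is a dict: "time": time; "joint_positions": joint angles; "qd": joint speeds; "joint_torque": joint torques, N m; "position": TCP position; "tool_rot": TCP orientation; "ft_force": force on the tool from outside, world axes, zero at the start; "torque": the same for the moment, N m; "grip_width": opening from 0.0 (shut) to 1.0 (fully open); "grip_force": force on a finger pad.
Only numpy, scipy, OpenCV 4.12 (cv2) and the standard library are available. Lean on these libraries where they do the work, as an engineer would, in place of code of your own. Each camera call takes 0.05 s, during which the arm holds its last target. There are 200 camera calls.

## Working session

There is one attempt and no reset: what is moved stays moved. The work goes in short steps, Python scripts to look and compute and a shell command to move; the robot and the scene stay as the last step left them, time stands still between calls to the robot, and variables do not carry over. Pictures are saved under pics/ and viewed, at most 10 in all, crops included, and the job is handed in when it is done.

```bash
mkdir -p pics
python3 - <<'E'
from bench import ctrl
import cv2,numpy as np
np.set_printoptions(precision=4,suppress=True)
for n in("scene","top"):
    im,d=ctrl.get_image(n); cv2.imwrite(f"pics/{n}0.png",im); np.savez(f"{n}0.npz",im=im,d=d)
    c=ctrl.camera_info(n); print(n,c)
s=ctrl.get_state()
for k in s: print(k,s[k])
E
```

```text
scene {'intrinsics': array([[465.0099,   0.    , 271.9383],
       [  0.    , 465.0099, 210.9702],
       [  0.    ,   0.    ,   1.    ]]), 'D': array([0.0307, 0.    , 0.    , 0.    , 0.    ]), 'R': array([[-0.7114, -0.7026, -0.0184],
       [-0.5103,  0.5344, -0.6738],
       [ 0.4832, -0.4699, -0.7387]]), 't': array([0.3416, 0.3503, 0.7278])}
top {'intrinsics': array([[417.2421,   0.    , 279.4047],
       [  0.    , 417.2421, 204.3653],
       [  0.    ,   0.    ,   1.    ]]), 'D': array([-0.0864,  0.    ,  0.    ,  0.    ,  0.    ]), 'R': array([[-0.1626, -0.9867,  0.0019],
       [-0.9642,  0.1585, -0.2127],
       [ 0.2096, -0.0364, -0.9771]]), 't': array([0.0232, 0.5652, 0.8255])}
time 0.1
joint_positions [ 1.3581  0.3217 -0.0701  1.4515  0.0226  1.3708 -0.0569]
qd [ 0.001  -0.0025 -0.0012 -0.0013 -0.0006  0.0007 -0.0019]
joint_torque [  0.     -49.2571  -0.4057 -31.3399  -0.0643   0.0395   0.0001]
position [ 0.146  -0.6329  0.2216]
tool_rot [-3.1197 -0.3554  0.0004]
ft_force [-0.2877  0.491  -0.0194]
torque [ 0.0172 -0.0017  0.0506]
grip_force 0.0
grip_width 0.9990380934617313
```

View pics/scene0.png

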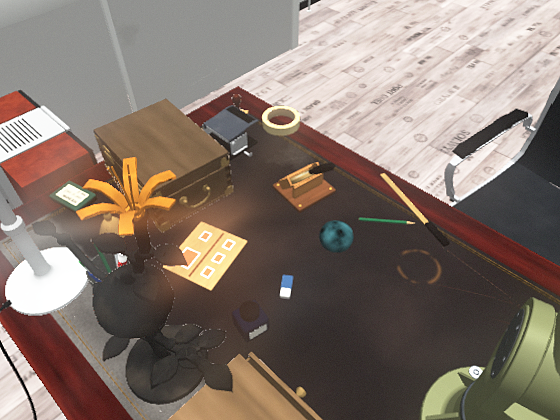

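View pics/top0.png

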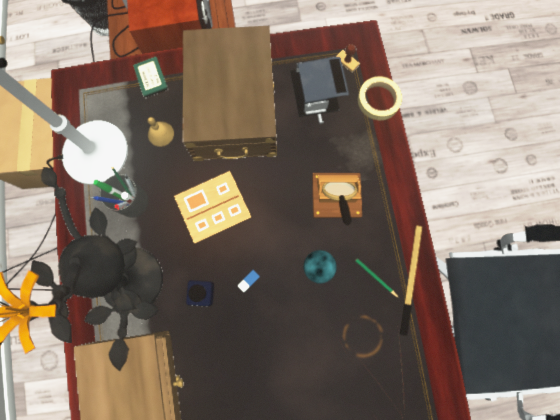

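The scene view shows the stand with magnifier near (305,185), the card near (207,255), and the big stamp near (190,255). In the top view the stand is near (338,197), the handle runs from (342,195) to (347,220), and the card is near (212,207) with the big stamp at (196,201).

```bash
cat > h.py <<'E'
from bench import ctrl
import cv2,numpy as np
from scipy.spatial.transform import Rotation as Ro
np.set_printoptions(precision=4,suppress=True)
def cloud(n,d):
    c=ctrl.camera_info(n); h,w=d.shape
    u,v=np.meshgrid(np.arange(w,dtype=np.float32),np.arange(h,dtype=np.float32))
    p=cv2.undistortPoints(np.stack([u,v],-1).reshape(-1,1,2),c["intrinsics"],c["D"]).reshape(h,w,2)
    P=np.dstack([p[...,0]*d,p[...,1]*d,d])
    X=(P-c["t"])@c["R"]; X[d==0]=np.nan
    return X
def proj(n,X):
    c=ctrl.camera_info(n)
    return cv2.projectPoints(np.asarray(X,float).reshape(-1,3),cv2.Rodrigues(c["R"])[0],c["t"],c["intrinsics"],c["D"])[0].reshape(-1,2)
E
python3 - <<'E'
from h import *
T={}
for n in("scene","top"):
    f=np.load(f"{n}0.npz");T[n]=(f["im"],cloud(n,f["d"]))
pts={"top":{"stamp":(196,201),"stand":(338,197),"tip":(347,219),"ink":(200,293),"glass":(320,266),"eraser":(249,281),"card":(212,207)},"scene":{"stamp":(190,258),"tip":(328,167),"ink":(252,318),"glass":(336,235),"eraser":(287,286)}}
for n in pts:
    for k,(u,v) in pts[n].items(): print(n,k,T[n][1][v,u], T[n][0][v,u])
# stand region cloud
S=T["top"][1][197,338]
for n in T:
    im,X=T[n]; g=im.max(-1)
    r=np.hypot(X[...,0]-S[0]+.03,X[...,1]-S[1])
    m=(r<.12)&(X[...,2]>.05)&(g<60)
    P=X[m]; c=np.median(P,0); w=np.linalg.svd(P-c,full_matrices=0)
    print(n,m.sum(),c,w[1],w[2][0],P[P[:,2].argmax()])
    m=(r<.12)&(abs(X[...,2]-.012)<.004); print("base rect",cv2.minAreaRect(X[m][:,:2].astype(np.float32)))
    # card
    m=(np.hypot(X[...,0]-T["top"][1][207,212][0],X[...,1]-T["top"][1][207,212][1])<.13)&(im[...,2]>140)&(X[...,2]<.02)
    print("card rect",m.sum(),cv2.minAreaRect(X[m][:,:2].astype(np.float32)),np.median(X[m][:,2]))
    v,u=[int(q) for q in proj(n,S)[0][::-1]]
    cr=[im[max(v-50,0):v+50,u-60:u+60]]
    v,u=[int(q) for q in proj(n,T["top"][1][207,212])[0][::-1]]
    cr+=[im[v-50:v+50,u-60:u+60]]
    cv2.imwrite(f"pics/c_{n}.png",cv2.resize(np.hstack(cr),None,fx=3.3,fy=3.3))
a=cv2.imread("pics/c_scene.png");b=cv2.imread("pics/c_top.png");o=np.vstack([a,b]);cv2.imwrite("pics/crop.png",cv2.resize(o,None,fx=.9,fy=.9))
E
```

```text
top stamp [0.6117 0.1146 0.0059] [104 182 247]
top stand [ 0.554  -0.1924  0.0755] [ 94 160 195]
top tip [ 0.4946 -0.1888  0.1431] [38 42 44]
top ink [0.4049 0.1212 0.0617] [36 38 44]
top glass [ 0.42   -0.1316  0.0495] [88 85 44]
top eraser [0.4152 0.0219 0.0113] [199 144  88]
top card [0.5918 0.0803 0.0064] [ 85 140 199]
scene stamp [0.608  0.1124 0.0037] [116 181 253]
scene tip [ 0.4932 -0.1796  0.137 ] [35 38 50]
scene ink [0.3895 0.1393 0.0604] [50 57 74]
scene glass [ 0.4099 -0.1156  0.0452] [90 84 45]
scene eraser [0.4138 0.025  0.0086] [193 135  92]
scene 164 [ 0.5108 -0.1836  0.1225] [0.3195 0.0573 0.0317] [ 0.7026 -0.0682 -0.7083] [ 0.4928 -0.1815  0.1442]
base rect ((0.5239225029945374, -0.19118694961071014), (0.11093445867300034, 0.20660434663295746), 80.58026885986328)
card rect 3114 ((0.624614953994751, 0.07705539464950562), (0.175882488489151, 0.1698950231075287), 16.323823928833008) 0.004186581345533472
top 199 [ 0.5113 -0.1911  0.1282] [0.3543 0.0594 0.0417] [-0.7338  0.0936  0.6728] [ 0.4896 -0.1911  0.1465]
base rect ((0.5233851075172424, -0.19452789425849915), (0.11022984981536865, 0.20491044223308563), 79.7588119506836)
card rect 3254 ((0.5959498882293701, 0.08111105114221573), (0.12384290248155594, 0.14327852427959442), 16.021780014038086) 0.005102018791090474
```

View pics/crop.png

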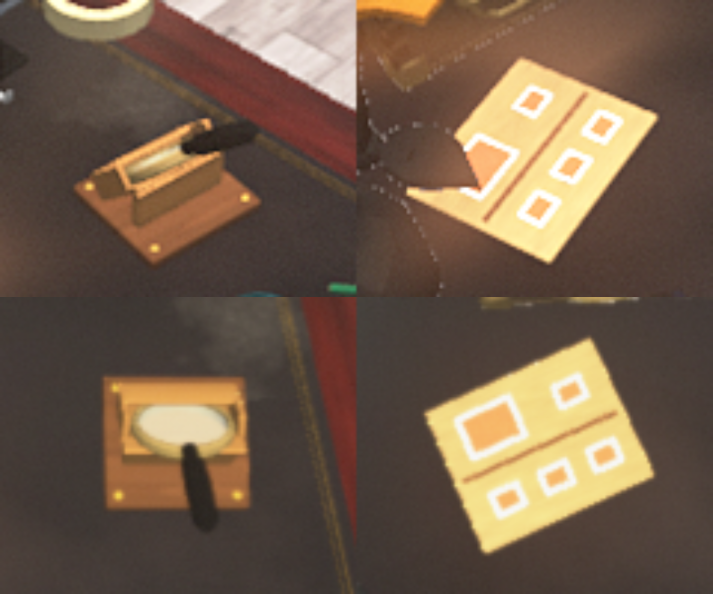

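Run:
```python
from h import *
for n in("scene","top"):
    f=np.load(f"{n}0.npz");im=f["im"];X=cloud(n,f["d"]);X=np.nan_to_num(X,nan=9)
    hsv=cv2.cvtColor(im,cv2.COLOR_BGR2HSV)
    d=np.hypot(X[...,0]-.54,X[...,1]+.19)
    m=((d<.1)&(abs(X[...,2]-.012)<.006)&(hsv[...,1]>110)&(hsv[...,2]>60))
    print(n,"base",m.sum(),cv2.minAreaRect(X[m][:,:2].astype(np.float32)))
    m=(np.hypot(X[...,0]-.612,X[...,1]-.114)<.04)&(hsv[...,1]<60)&(hsv[...,2]>180)&(X[...,2]<.02)
    print("stamp",m.sum(),cv2.minAreaRect(X[m][:,:2].astype(np.float32)),X[m].mean(0))
    m=(d<.1)&(X[...,2]>.07)&(im.max(-1)<75)
    P=X[m];k,b=np.polyfit(P[:,0],P[:,1],1);kz,bz=np.polyfit(P[:,0],P[:,2],1)
    for x in(.5,.52):
        q=P[abs(P[:,0]-x)<.006]; print(x,"line y",k*x+b,"z",kz*x+bz,"range y",q[:,1].min(),q[:,1].max(),"z",q[:,2].min(),q[:,2].max())
    print("slope",k,kz,P.min(0),P.max(0))
```

```text
scene base 818 ((0.5744529962539673, -0.19935768842697144), (0.11086686700582504, 0.1050613597035408), 81.1341552734375)
stamp 104 ((0.6136254072189331, 0.11521575599908829), (0.03906111419200897, 0.049523137509822845), 17.200265884399414) [0.6097 0.1086 0.0041]
0.5 line y -0.18322444739546673 z 0.13092077642529482 range y -0.19058894828467504 -0.17839015224182453 z 0.11719898715088618 0.14287777605618998
0.52 line y -0.18503530377061184 z 0.11202534752565124 range y -0.18861474633617656 -0.18051985062226936 z 0.10152040974223348 0.1262105917937994
slope -0.09054281875725681 -0.9447714449821781 [ 0.4843 -0.1934  0.0758] [ 0.5541 -0.1784  0.1442]
top base 903 ((0.5730305910110474, -0.20323118567466736), (0.11013516783714294, 0.10368737578392029), 80.04363250732422)
stamp 159 ((0.6130068302154541, 0.1149781122803688), (0.03968031704425812, 0.0485270693898201), 17.867170333862305) [0.6127 0.1156 0.0055]
0.5 line y -0.1892376327102963 z 0.1358751776425361 range y -0.19804169554827017 -0.18174275459211905 z 0.12885459640970945 0.14477783724607896
0.52 line y -0.19192521505501836 z 0.11804869709630816 range y -0.19974497040167136 -0.18489198875988366 z 0.11086114145197518 0.12816434522156703
slope -0.13437911723610227 -0.8913240273113954 [ 0.4835 -0.2024  0.0806] [ 0.5543 -0.1817  0.1465]
```

```bash
python3 -m handwheel '[[0.087,0,0,0,0,0,10.7],[0.087,0,0,0,0,0,10.7],[0.087,0.03,-0.049,0,0,0,0],[0.087,0.03,-0.049,0,0,0,0],[0.087,0.03,-0.049,0,0,0,0],[0.087,0.03,-0.049,0,0,0,0],[0.087,0.03,-0.049,0,0,0,0],[0.087,0.03,-0.049,0,0,0,0],[0.087,0.03,-0.049,0,0,0,0],[0.087,0.03,-0.049,0,0,0,0],[0.087,0.03,-0.049,0,0,0,0],[0.087,0.03,-0.049,0,0,0,0]]' 40
cat > w.py <<'E'
# to: world target for TCP -> tool-frame shift
import sys
from h import *
s=ctrl.get_state();R=Ro.from_rotvec(s["tool_rot"])
print("t",s["time"],"p",s["position"],"F",s["ft_force"],"grip",s["grip_width"]*.087,s["grip_force"]);print(R.as_matrix());print("q",s["joint_positions"])
if len(sys.argv)>3: print("tool shift",R.inv().apply(np.array(sys.argv[1:4],float)-s["position"]))
E
python3 w.py .513 -.191 .092
```

```text
time: 1.6
position: [0.5152, -0.191, 0.2223]
tool_rot: [3.133, -0.231, -0.0]
ft_force: [0.1, -0.7, -1.7]
grip_width: 0.996
grip_force: 0.0
t 1.6 p [ 0.5152 -0.191   0.2223] F [ 0.1421 -0.7448 -1.6719] grip 0.08665207062676489 0.0
[[ 0.9892 -0.1465 -0.0003]
 [-0.1465 -0.9892 -0.0003]
 [-0.0002  0.0003 -1.    ]]
q [ 0.7283  0.134  -0.4594  1.69    0.0614  1.332  -1.46  ]
tool shift [-0.0022  0.0002  0.1303]
```

```bash
python3 -m handwheel '[[0.087,-0.002,0,0.04,0,0,0],[0.087,0,0,0.04,0,0,0],[0.087,0,0,0.03,0,0,0],[0.087,0,0,0.02,0,0,0],[0.087,0,0,0,0,0,0]]'
python3 - <<'E'
from h import *
o=[]
for n,b in(("scene",(230,80,390,240)),("top",(260,110,420,270))):
    im,d=ctrl.get_image(n); o.append(cv2.resize(im[b[1]:b[3],b[0]:b[2]],(400,400),interpolation=cv2.INTER_CUBIC))
cv2.imwrite("pics/g1.png",np.hstack(o))
E
```

```text
time: 2.22
position: [0.5108, -0.1916, 0.0906]
tool_rot: [-3.132, 0.23, 0.007]
ft_force: [1.2, 0.5, 0.5]
grip_width: 0.999
grip_force: 0.0
```

View pics/g1.png

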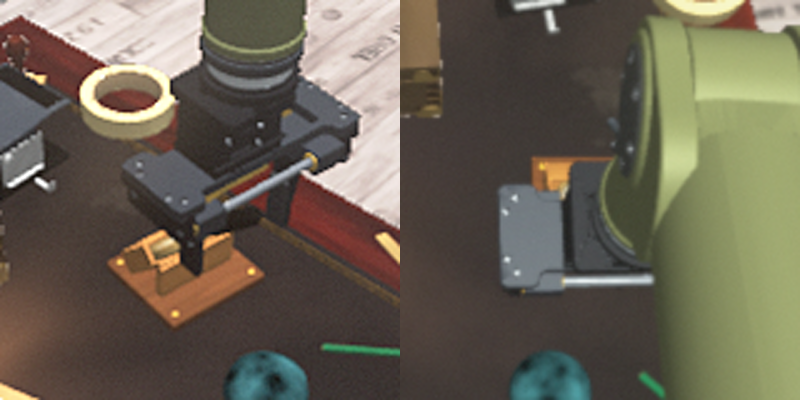

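The fingers straddle the handle, with the left finger at about (190,250) in the scene crop and the handle tip at (262,215). The fingers are clear of the stand, so I am closing.

```bash
python3 -m handwheel '[[0.03,0,0,0,0,0,0],[0.03,0,0,0,0,0,0],[0.03,0,0,0,0,0,0],[0.03,0,0,0,0,0,0],[0.0,0,0,0,0,0,0],[0.0,0,0,0,0,0,0],[0.0,0,0,0,0,0,0],[0.0,0,0,0,0,0,0]]' 40; python3 w.py
```

```text
time: 3.32
position: [0.5126, -0.1922, 0.0925]
tool_rot: [3.133, -0.23, 0.0]
ft_force: [-1.1, 0.2, -0.1]
grip_width: 0.195
grip_force: 40.0
t 3.325 p [ 0.5126 -0.1922  0.0925] F [-1.0676  0.2409 -0.1173] grip 0.016957697011892228 39.988979297287415
[[ 0.9893 -0.1461  0.    ]
 [-0.1461 -0.9893 -0.0002]
 [ 0.      0.0002 -1.    ]]
q [ 0.7136  0.2389 -0.4523  1.8485  0.1177  1.0803 -1.5006]
```

```bash
python3 -m handwheel '[[0,-0.006,0,-0.006,0,0,0],[0,-0.01,0,-0.01,0,0,0],[0,-0.01,0,-0.01,0,0,0],[0,-0.01,0,-0.01,0,0,0],[0,-0.01,0,-0.01,0,0,0],[0,-0.01,0,-0.01,0,0,0],[0,-0.005,0,-0.01,0,0,0],[0,0,0,-0.02,0,0,0],[0,0,0,-0.03,0,0,0],[0,0,0,-0.02,0,0,0],[0,0,0,0,0,0,0]]' 50; python3 w.py
python3 - <<'E'
from h import *
o=[]
for n,b in(("scene",(230,60,390,220)),("top",(260,110,420,270))):
    im,d=ctrl.get_image(n); o.append(cv2.resize(im[b[1]:b[3],b[0]:b[2]],(400,400),interpolation=cv2.INTER_CUBIC))
cv2.imwrite("pics/g2.png",np.hstack(o))
E
```

```text
time: 4.7
position: [0.4532, -0.1836, 0.2303]
tool_rot: [3.132, -0.23, 0.005]
ft_force: [0.3, -0.4, -2.1]
grip_width: 0.191
grip_force: 50.0
t 4.7 p [ 0.4532 -0.1836  0.2303] F [ 0.2818 -0.3745 -2.0734] grip 0.016645809988920738 50.006986214755216
[[ 0.9893 -0.1461  0.0032]
 [-0.1461 -0.9893 -0.0017]
 [ 0.0034  0.0012 -1.    ]]
q [ 0.7812 -0.0129 -0.444   1.8151 -0.0051  1.3345 -1.379 ]
```

View pics/g2.png

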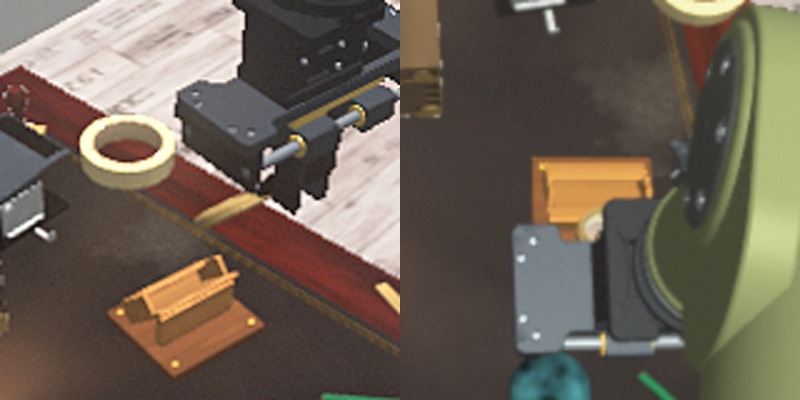

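The magnifier is clear of the stand and held, with the lens at about (230,208) in the scene crop, still near 45°. Next I carry it toward the card and tilt it.

```bash
python3 -m handwheel '[[0,0.005,-0.03,0,0,0,0],[0,0.005,-0.045,0,0,0,0],[0,0.005,-0.05,0,0,0,0],[0,0.005,-0.05,0,0,0,0],[0,0.005,-0.05,0,0,0,0],[0,0.005,-0.05,0,0,0,0],[0,0,-0.03,0,0,0,0],[0,0,-0.015,0,0,0,0]]'; python3 -m handwheel '[[0,0,0,0,0,5,0],[0,0,0,0,0,8,0],[0,0,0,0,0,8,0],[0,0,0,0,0,8,0],[0,0,0,0,0,8,0],[0,0,0,0,0,8,0],[0,0,0,0,0,0,0],[0,0,0,0,0,0,0]]'; python3 w.py
python3 - <<'E'
from h import *
o=[]
for n,b in(("scene",(100,100,340,340)),("top",(130,90,330,290))):
    im,d=ctrl.get_image(n);np.savez(f"{n}3.npz",im=im,d=d); o.append(cv2.resize(im[b[1]:b[3],b[0]:b[2]],(400,400),interpolation=cv2.INTER_CUBIC))
cv2.imwrite("pics/g3.png",np.hstack(o))
E
```

```text
time: 5.8
position: [0.5278, 0.1308, 0.2272]
tool_rot: [-3.133, 0.226, 0.004]
ft_force: [0.5, -0.0, -0.6]
grip_width: 0.189
grip_force: 50.0
time: 6.8
position: [0.527, 0.1199, 0.2313]
tool_rot: [2.915, -0.233, 0.939]
ft_force: [-0.2, -0.7, -1.8]
grip_width: 0.196
grip_force: 50.0
t 6.8 p [0.527  0.1199 0.2313] F [-0.2309 -0.6923 -1.8042] grip 0.01703195731850839 50.012941480704285
[[ 0.8019 -0.1649  0.5742]
 [-0.1223 -0.9861 -0.1125]
 [ 0.5848  0.02   -0.811 ]]
q [-0.012  -0.2956 -0.4483  2.1753  0.3597  0.7608 -2.408 ]
```

View pics/g3.png

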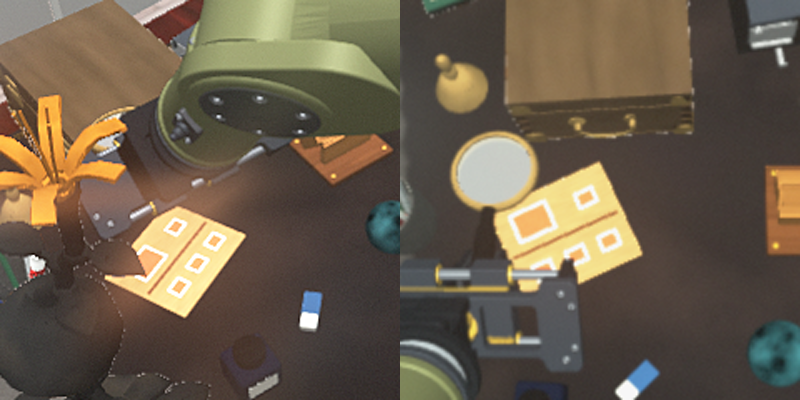

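The lens is up and nearly level, at about (493,170) in the top crop. The tilt stopped about 10° short because joint 2 is at its limit. I'll shift right and swing the handle's heading to relax the joints.

```bash
python3 -m handwheel '[[0,0.016,0.027,0.012,0,0,0],[0,0.016,0.027,0.012,0,0,0],[0,0,0,0,5.8,0.2,-8.1],[0,0,0,0,5.8,0.2,-8.1],[0,0,0,0,5.8,0.2,-8.1],[0,0,0,0,5.8,0.2,-8.1],[0,0,0,0,5.8,0.2,-8.1],[0,0,0,0,0,0,0],[0,0,0,0,0,0,0]]'; python3 w.py
python3 - <<'E'
from h import *
s=ctrl.get_state();M=Ro.from_rotvec(s["tool_rot"]).as_matrix()
x=M[:,0]; print("az",np.degrees(np.arctan2(M[1,2],M[0,2])),"tilt",np.degrees(np.arccos(-M[2,2])))
E
```

```text
time: 8.02
position: [0.556, 0.0596, 0.2285]
tool_rot: [-2.782, -0.728, -0.876]
ft_force: [0.3, 0.5, -1.5]
grip_width: 0.193
grip_force: 50.0
t 8.025 p [0.556  0.0596 0.2285] F [ 0.3002  0.4757 -1.4626] grip 0.01681008607622266 50.01973608161563
[[ 0.7142  0.4858  0.5039]
 [ 0.407  -0.8739  0.2658]
 [ 0.5695  0.0152 -0.8218]]
q [-0.2573 -0.2641  0.2496  2.1629 -0.3169  0.7145 -0.8715]
az 27.813039135516245 tilt 34.72962646316917
```

```bash
python3 -m handwheel '[[0,-0.028,0,0.04,0,0,0],[0,-0.028,0,0.04,0,0,0],[0,0,0,0,0,5,0],[0,0,0,0,0,5,0],[0,0,0,0,0,0,0],[0,0,0,0,0,0,0]]'; python3 w.py
python3 - <<'E'
from h import *
s=ctrl.get_state();M=Ro.from_rotvec(s["tool_rot"]).as_matrix()
print("az",np.degrees(np.arctan2(M[1,2],M[0,2])),"tilt",np.degrees(np.arccos(-M[2,2])))
o=[]
for n,b in(("scene",(100,100,340,340)),("top",(130,90,330,290))):
    im,d=ctrl.get_image(n);np.savez(f"{n}4.npz",im=im,d=d); o.append(cv2.resize(im[b[1]:b[3],b[0]:b[2]],(400,400),interpolation=cv2.INTER_CUBIC))
cv2.imwrite("pics/g4.png",np.hstack(o))
X=np.nan_to_num(cloud("top",d),nan=9)
g=s["position"]-.019*M[:,2]; h=np.array([M[0,2],M[1,2]]);h/=np.linalg.norm(h)
L=g[:2]+.087*h; print("lens guess",L)
m=(np.hypot(X[...,0]-L[0],X[...,1]-L[1])<.052)&(X[...,2]>.06)&(X[...,2]<.2)
P=X[m];q=(P[:,:2]-g[:2])@h; P=P[q>.045]
A=np.c_[P,np.ones(len(P))]
c,res,_,_=np.linalg.lstsq(np.c_[P[:,:2],np.ones(len(P))],P[:,2],rcond=None)
print(len(P),"plane",c,"level err deg",np.degrees(np.arctan(np.hypot(*c[:2]))),"slope along h",np.degrees(np.arctan(c[:2]@h)))
print("circle",cv2.minEnclosingCircle(P[:,:2].astype(np.float32)),P.mean(0),P[:,2].std())
E
```

```text
time: 8.78
position: [0.5568, 0.0596, 0.1319]
tool_rot: [-2.66, -0.706, -1.097]
ft_force: [0.9, -0.1, -0.6]
grip_width: 0.193
grip_force: 50.0
t 8.775 p [0.5568 0.0596 0.1319] F [ 0.8642 -0.1258 -0.6031] grip 0.016747558196327894 50.02389957715933
[[ 0.6154  0.4902  0.6172]
 [ 0.3586 -0.8714  0.3346]
 [ 0.7019  0.0154 -0.7121]]
q [-0.4539 -0.2008  0.5368  2.4019 -0.9244  0.3917 -0.1653]
az 28.46373148158011 tilt 44.592508479274684
lens guess [0.6215 0.0947]
1171 plane [-0.0243 -0.0237  0.1637] level err deg 1.9426941412504584 slope along h -1.8687282827396412
circle ((0.6216058731079102, 0.09558765590190887), 0.042395804077386856) [0.6237 0.0965 0.1463] 0.0021389175485764965
```

View pics/g4.png

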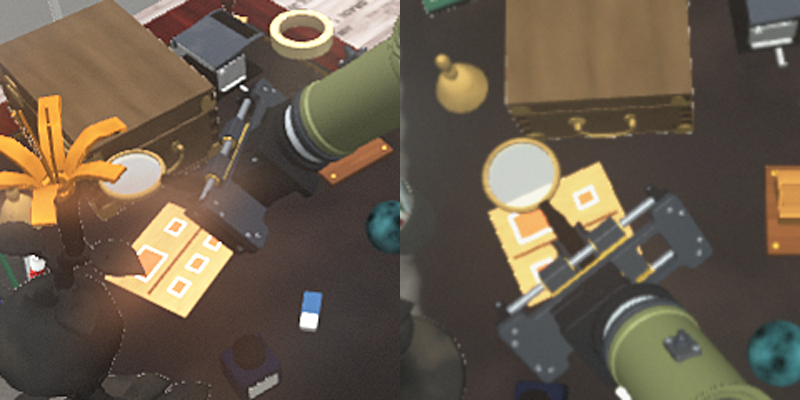

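```bash
python3 -m handwheel '[[0,-0.011,-0.007,0.012,0,0,0],[0,-0.011,-0.007,0.012,0,0,0],[0,-0.011,-0.007,0.012,0,0,0],[0,0,0,0,0,0,0],[0,0,0,0,0,0,0],[0,0,0,0,0,0,0]]'; python3 w.py
cat > m.py <<'E'
from h import *
s=ctrl.get_state();M=Ro.from_rotvec(s["tool_rot"]).as_matrix()
g=s["position"]-.019*M[:,2]; h=M[:2,2]/np.linalg.norm(M[:2,2]); L=g[:2]+.087*h
print("guess",L,"grip z",g[2])
for n in("scene","top"):
    im,d=ctrl.get_image(n);X=np.nan_to_num(cloud(n,d),nan=9)
    m=(np.hypot(X[...,0]-L[0],X[...,1]-L[1])<.055)&(abs(X[...,2]-g[2])<.03)
    P=X[m];q=(P[:,:2]-g[:2])@h;P=P[q>.05]
    c=np.linalg.lstsq(np.c_[P[:,:2],np.ones(len(P))],P[:,2],rcond=None)[0]
    print(n,len(P),"level deg",np.degrees(np.arctan(np.hypot(*c[:2]))),cv2.minEnclosingCircle(P[:,:2].astype(np.float32)),"z",np.median(P[:,2]))
o=cv2.resize(im[90:290,130:330],(500,500),interpolation=cv2.INTER_CUBIC);cv2.imwrite("pics/g5.png",o)
E
python3 m.py
```

```text
time: 9.62
position: [0.5512, 0.0724, 0.0933]
tool_rot: [-2.664, -0.71, -1.102]
ft_force: [-0.3, 0.3, -0.9]
grip_width: 0.195
grip_force: 50.0
t 9.625 p [0.5512 0.0724 0.0933] F [-0.3141  0.2682 -0.8543] grip 0.01696000057274079 50.01733186015084
[[ 0.6129  0.4896  0.6202]
 [ 0.3625 -0.8717  0.3299]
 [ 0.7021  0.0227 -0.7117]]
q [-0.3255 -0.1108  0.3881  2.4465 -1.2781  0.3593  0.1602]
guess [0.6163 0.107 ] grip z 0.10683364923050175
scene 1022 level deg 2.3573582936610866 ((0.617319643497467, 0.11252038180828094), 0.04062053561210632) z 0.10663537917146394
top 1058 level deg 1.4031694393225345 ((0.6180795431137085, 0.10897992551326752), 0.03958471864461899) z 0.10683530953593001
```

View pics/g5.png

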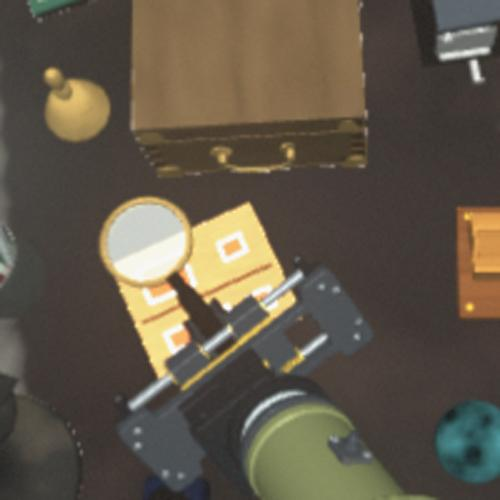

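The lens sits at about (146,242) in the top crop, level to about 2°, centred about 7 mm from the stamp and about 97 mm above it. Joint 4 is close to its limit, so I'll ease it slightly and trim the centring.

```bash
python3 -m handwheel '[[0,0.002,-0.004,0.002,0,-2,0],[0,0,0,0,0,0,0],[0,0,0,0,0,0,0],[0,0,0,0,0,0,0],[0,0,0,0,0,0,0],[0,0,0,0,0,0,0],[0,0,0,0,0,0,0]]'; python3 w.py; python3 m.py
```

```text
time: 10.6
position: [0.551, 0.0777, 0.0923]
tool_rot: [-2.69, -0.717, -1.056]
ft_force: [-0.1, 0.0, -2.0]
grip_width: 0.193
grip_force: 50.0
t 10.6 p [0.551  0.0777 0.0923] F [-0.11    0.0141 -1.9634] grip 0.01679044041579911 50.021192089596695
[[ 0.6347  0.4903  0.5972]
 [ 0.3744 -0.8713  0.3174]
 [ 0.676   0.0222 -0.7366]]
q [-0.3127 -0.1095  0.3436  2.4253 -1.1279  0.3469 -0.0133]
guess [0.6165 0.1125] grip z 0.10628432112550514
scene 1008 level deg 4.4439305399816 ((0.6176867485046387, 0.11655114591121674), 0.04034194350242615) z 0.10277303297280732
top 1034 level deg 3.5505115949102954 ((0.6184255480766296, 0.11419623345136642), 0.03948814421892166) z 0.10342163327330506
```

```bash
python3 -c "
from bench import ctrl
print(ctrl.get_state()['qd']); print(ctrl.close_job())"
```

```text
[ 0.0015395   0.001276   -0.00024605  0.00175876  0.00134804 -0.00025907
 -0.00148398]
the job is handed in; nothing more can be done
None
```

The job is handed in with the gripper still holding the magnifier: by my last camera measurement the lens is level to about 4°, about 5 mm off the big stamp's centre and about 9 cm above the card, and no verdict was returned.

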